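# Fit the double lid on the pickle crock and lift its outer cover

## Task

Fold both flaps of the cardboard carton back past upright, then lift the nested lid set out by the blue knob of the inner lid, so that both lids come together, and lower it gently onto the mouth of the brown pickle crock until the inner lid is seated; let go of the knob. Then take the aluminium outer cover by its two black fins and lift it alone straight up, about 8 cm, leaving the inner lid seated undisturbed in the crock, and finish still holding the cover level above the crock so that I can fill the water channel. Leave the other kitchen things where they are and the flaps open.

Things in the scene. Friction and masses are not known exactly. Their poses are not given: they have to be found in the camera images.
- carton_rim (a point): Open-topped cardboard carton, fixed, 160 (its x) x 170 (y) x 75 mm high, walls and floor 4 mm; this point is the centre of its open top, level with the rim. x runs along the flap creases, y points from right flap to left flap. The lid set stands on its floor (knob top 13 mm below the rim), up to 8 mm off centre. At the start at least 60 mm lie between the flaps' free edges.
- flap_left (a joint): Angle (rad) of the flap hinged along the carton's +y top edge, 85 mm from its centre: 0 lies flat over the opening, 1.57 upright, more is folded outwards, stop at 2.3; starts ajar, 0.6 to 1.0. 156 mm along the crease, 64 mm from crease to free edge, 4 mm thick. The stiff crease (0.03 N m) keeps it where it is left. Shut fingers can go down between the flaps and sweep it up and out.
- flap_right (a joint): The same for the flap hinged along the carton's -y top edge.
- knob (a point): Centre of the inner lid's upright blue knob, a cylinder of 20 mm diameter; z up, yaw means nothing. Its top is 17.5 mm above this point; the cover's flat upper face is 17.5 mm below it while nested.
- inner_lid: White inner lid, round, about 0.22 kg; origin at the centre of its underside, 40.5 mm below the knob's centre. Plug of 80 mm diameter, 12 mm deep, chamfered foot; above it a flange of 100 mm diameter, 6 mm thick; then the knob. Lifting the knob lifts the cover too, which rests loosely on the flange.
- fins (a point): Middle between the cover's two upright black fins, half-way up them, 14.5 mm above the plate's upper face, 3 mm below the knob's centre while nested. Fins: along the cover's x, 30 mm long, 8 mm thick, 29 mm high, centred 24 mm either side along y. Grasp both from outside, closing along y: 56 mm. The 40 mm space between them lets fingers closing along x grip the knob.
- outer_lid: Aluminium outer cover, about 0.13 kg: round plate of 124 mm diameter, 5 mm thick, with a 5 mm deep skirt and a central hole of 32 mm through which the knob stands; origin at the centre of the plate's underside, 19.5 mm below the point between the fins. Its yaw differs from the carton's by up to 0.6 rad.
- crock_mouth (a point): Centre of the brown pickle crock's round mouth, level with the rim, 95 mm above the table. Mouth of 88 mm inner diameter, flat rim of 112 mm outer diameter. The inner lid is seated when its flange rests on the rim: the knob's centre is then 28.5 mm above this point.
- crock: The brown pickle crock, fixed; origin at the centre of its foot on the table. A water channel surrounds the neck lower down (162 mm outer diameter, its edge 76 mm above the table).
- bowl_mid (a point): Blue ceramic bowl, 124 mm diameter, 55 mm high; its centre. Not to be disturbed.
- jar_mid (a point): Squat glass screw-top jar, 60 mm diameter, 65 mm high; its centre. Not to be disturbed.
- press_mid (a point): Green plastic dumpling press: disc of 90 mm diameter with two handles, about 145 mm long, 28 mm high; centre of the disc. Not to be disturbed.
- pot_lid_mid (a point): Aluminium pot lid on the table, 172 mm diameter, 45 mm high with its black knob; its centre. Not to be disturbed.
- sauce_mid (a point): Amber glass sauce bottle, 56 mm diameter, 150 mm high; its centre. Not to be disturbed.
Not all that is in view belongs to the job. Leave any pink or yellow look-alike of the crock alone.

How it is judged (in metres and radians):
On the way, in this order (a step that is already met when the one before it is completed fails the run):
1. both flaps folded back past upright (over 1.65 rad) with the nested lids still down in the carton (value of joint each of flap_left, flap_right above 1.65 rad and z of knob in the frame of carton_rim below -0.015 m), for 0.2 s.
2. the nested lids lifted together clear of the carton, held by the knob (z of knob in the frame of carton_rim above 0.045 m and z of fins in the frame of knob between -0.009 and 0.003 m and horizontal distance between fins and knob below 0.012 m and contact force between the fingers and inner_lid above 0.5 N), for 0.1 s.
3. inner lid seated on the crock with the cover still nested on it, and the knob let go (horizontal distance between knob and crock_mouth below 0.008 m and z of knob in the frame of crock_mouth between 0.0245 and 0.0325 m and angle between knob's own z axis and vertical below 0.09 rad and z of fins in the frame of knob between -0.009 and 0.003 m and horizontal distance between fins and knob below 0.012 m and contact force between the fingers and inner_lid below 0.3 N), for 0.2 s.
At the end, for the whole second after the job is handed in: Cover held still, level to 15 deg, fins 50-140 mm above the knob centre, within 60 mm of the crock axis, touching nothing else; inner lid at rest, untouched, seated in the crock (height 4 mm, centre 8 mm, tilt 5 deg); flaps open over 1.5 rad (horizontal distance between knob and crock_mouth below 0.008 m and z of knob in the frame of crock_mouth between 0.0245 and 0.0325 m and angle between knob's own z axis and vertical below 0.09 rad and z of fins in the frame of knob between 0.05 and 0.14 m and horizontal distance between fins and crock_mouth below 0.06 m and angle between fins's own z axis and vertical below 0.26 rad and contact force between the fingers and outer_lid above 1 N and contact force between outer_lid and inner_lid below 0.05 N and contact force between outer_lid and crock below 0.05 N and contact force between the fingers and inner_lid below 0.3 N and linear speed of each of outer_lid, inner_lid below 0.03 m/s and value of joint each of flap_left, flap_right above 1.5 rad); the arm keeps its last pose, push and grip.
It fails at once if the cover comes off the inner lid (over 12 mm) while the inner lid is not seated level in the crock (z of fins in the frame of knob above 0.009 m and not (horizontal distance between knob and crock_mouth below 0.008 m and z of knob in the frame of crock_mouth between 0.0245 and 0.0325 m and angle between knob's own z axis and vertical below 0.09 rad)).
It fails at once if the inner lid is dropped into the crock (faster than 0.4 m/s close to the seat) (horizontal distance between knob and crock_mouth below 0.05 m and z of knob in the frame of crock_mouth below 0.06 m and linear speed of inner_lid above 0.4 m/s).
It fails at once if the bowl, jar, dumpling press, pot lid or sauce bottle is moved more than 30 mm (distance of any of bowl_mid, jar_mid, press_mid, pot_lid_mid, sauce_mid from where it was at the start of the episode above 0.03 m).
It also fails if it takes over 61 s, if anything falls off the work surface, if the arm or the gripper's body presses on something with over 40 N, if the wrist force passes 120 N, or if a joint passes its speed limit or range.

## Robot

A 6-joint arm with a two-finger parallel gripper is mounted at the origin on the work surface. World frame = base frame: x ahead of the robot, y to its left, z up, the work surface at z = 0. Lengths are in mm, angles in rad, forces in N, time in s.
With the tool pointing down it reaches from about 275 to 1000 mm from the base axis. Payload 8.4 kg.
Tool frame: the origin (TCP) lies between the finger pads; the fingertips stand manip.finger_overhang ahead of it and the grasp point (between the pads) lies 3 mm ahead of it (manip.finger_overhang is the distance from the TCP to the fingertips, in mm); z points along the fingers, y is the direction in which the jaws open and shut (so a half turn about z gives the same grasp; the last joint's range is limited). The gripper opens to 85 mm and grips with 20 to 120 N. Pads are 22 mm wide; open, the fingers measure 114 mm over their backs; the gripper's body (76 mm by 85 mm) begins 54 mm behind the grasp point. The pads swing forward as they close: fully open they stand 13 mm farther back than shut.
Start: joints at [1.231, 0.353, 1.633, -0, 1.155, -0.002], TCP at [207.131, 589.682, 253.281] pointing down, gripper open.
Joint ranges: [-2.63, 2.63], [-0.92, 2.1], [0.06, 2.66], [-1.3, 4.44], [0, 2.69], [-3.02, 3.02]. Speed limits (rad/s): [2.22, 2.22, 2.79, 3.14, 3.14, 3.14].

## Interface

Orientations are given as a 3x3 rotation matrix whose columns are the frame's x, y, z axes.
In Python, from station import manip gives the robot as it stands.
- The arm moves only by the tool apply_moves, never from a script. Its argument "moves" is a list that holds one entry, the list of rows, each a list of 4 numbers: the shift along the tool's x, y, z in m, then the turn about the tool's z in degrees. A call has 1 to 10 rows; each row shifts and turns the commanded pose from where the row before left it, along the tool's axes as they then stand; what a row does not reach is not made up. A row lasts 1/12 s, in which the tool goes at most 41.7 mm and 7.16 degrees, less where a joint would pass 70% of its speed; a pose out of reach is approached as far as the arm can. A call with a gripper value outside its range is refused whole. "jaw" is the gripper command: -1 is shut, 1 is fully open, values between are in proportion, set as the call begins (left out, the last holds). The fingers move at their own pace and stop on an object; "grip_force" is the grip in N (left out, the last holds). Time passes only in rows, so rows that do not move let the fingers close. It gives the time, the measured TCP pose, the force and the opening at its end, in the units of the state.
- manip.state(): the state, without advancing time (a new reading comes with each control period).
- manip.grab_frame(name): name is "scene" or "top" or "wrist"; returns the picture (384x512x3 uint8, red, green, blue); there is no depth.
- manip.get_calibration(name): a dict with "fx", "fy", "cx", "cy" (pixels), "eye" and "orientation" of the camera in the world; the wrist camera has in their place "tool_from_camera" (4x4, takes a point from camera to tool coordinates, whose origin is the TCP and whose axes are the flange's). Camera axes: x right, y down, z forward; pixel columns grow to the right and rows downward; lengths in mm; the calibration is good to about 2 mm. A picture is of the moment at which its call begins: read the wrist's pose just before it. get_calibration takes no time and is no camera call.
- manip.job_done(): hands the job in, once; it reports no verdict.
The state is a dict: "clock": time; "qpos": joint angles; "dq": joint speeds; "effort": joint torques, N m; "tcp_pos": TCP position; "ee_rot": TCP orientation; "contact_force": force on the tool from outside, world axes, zero at the start; "ft_torque": the same for the moment, N m; "grip_width": finger opening in mm.
Only numpy, scipy, OpenCV 4.12 (cv2) and the standard library are available. Lean on these libraries where they do the work, as an engineer would, in place of code of your own. Each camera call takes 0.05 s, during which the arm holds its last target.

## Working session

There is one attempt and no reset: what is moved stays moved. The work goes in short steps, Python scripts to look and compute and a tool call to move; the robot and the scene stay as the last step left them, time stands still between calls to the robot, and variables do not carry over. Pictures are saved under pics/ and viewed, and the job is handed in when it is done.

Besides the shell and the picture viewer there is one more tool, called after ">>>" as a command line: name --argument value ..., lists and objects as JSON in quotes. apply_moves: Moves the arm, as the interface text tells. Its arguments: {"type":"object","properties":{"moves":{"type":"array"},"jaw":{"type":"number"},"grip_force":{"type":"number"}},"required":["moves"]}

```bash
ls; mkdir -p pics; python3 - <<'E'
from station import manip
import cv2
print(manip.state()); print(manip.finger_overhang)
for n in ("scene","top","wrist"):
    print(n,manip.get_calibration(n))
    cv2.imwrite(f"pics/{n}0.png",manip.grab_frame(n)[:,:,::-1])
E
```

```text
pics
{'clock': 0.0, 'qpos': array([ 1.23057744e+00,  3.53647934e-01,  1.63415060e+00,  2.64580581e-05,
        1.15518427e+00, -2.39578990e-03]), 'dq': array([ 4.12774731e-04, -8.74734477e-04, -3.22960358e-04,  2.86656219e-04,
        7.95199477e-04, -6.18478365e-05]), 'effort': array([-1.60821306e-03, -6.05247116e+01, -3.42071450e+01, -3.31162200e-04,
        9.32814495e-03, -2.37903073e-06]), 'tcp_pos': array([206.98629373, 589.25323849, 252.55474556]), 'ee_rot': array([[-9.43474846e-01,  3.31443778e-01, -4.86699002e-04],
       [ 3.31444134e-01,  9.43473948e-01, -1.30238264e-03],
       [ 2.75212061e-05, -1.39007879e-03, -9.99999033e-01]]), 'contact_force': array([-0.24397364,  0.04964255, -1.44973943]), 'ft_torque': array([0.01777534, 0.02125883, 0.02182517]), 'grip_width': 85.6794663236833}
22.0
scene {'fx': 376.1853514799756, 'fy': 376.1853514799756, 'cx': 257.4160336880008, 'cy': 188.78740707560954, 'eye': array([970.97448449, 218.28701701, 845.11836801]), 'orientation': array([[-0.58400228,  0.64326721, -0.49512487],
       [ 0.81167343,  0.47123076, -0.34514897],
       [ 0.01129506, -0.60344749, -0.79732274]])}
top {'fx': 388.1672448475588, 'fy': 388.1672448475588, 'cx': 255.61389680319212, 'cy': 184.71956716771092, 'eye': array([ 346.39345874,  -92.8617734 , 1030.04480878]), 'orientation': array([[-0.01222411, -0.98604002,  0.16605917],
       [-0.99982975,  0.00975765, -0.01566064],
       [ 0.01382167, -0.16622234, -0.98599143]])}
wrist {'fx': 346.2205163179252, 'fy': 346.2205163179252, 'cx': 258.1084541750377, 'cy': 186.33426108987302, 'tool_from_camera': array([[-8.23527785e-05, -9.56258400e-01, -2.92523273e-01,
         7.40535866e+01],
       [ 9.99999993e-01, -1.04332630e-04,  5.95377438e-05,
        -3.88871664e-01],
       [-8.74531900e-05, -2.92523266e-01,  9.56258402e-01,
        -1.20373265e+02],
       [ 0.00000000e+00,  0.00000000e+00,  0.00000000e+00,
         1.00000000e+00]])}
```

View pics/scene0.png

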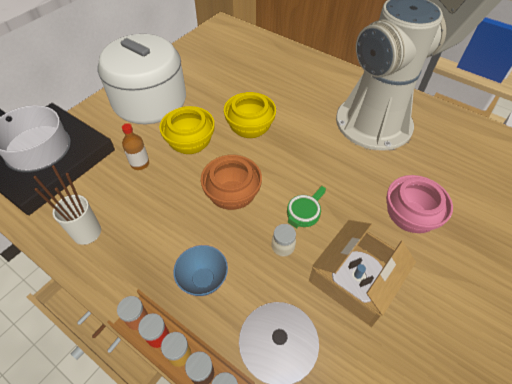

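View pics/top0.png

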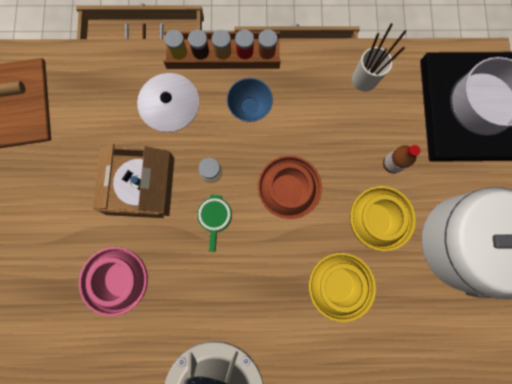

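View pics/wrist0.png

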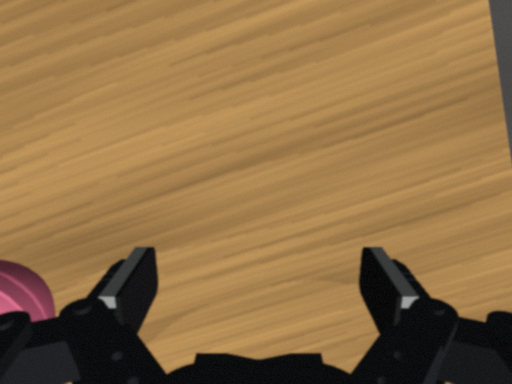

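```bash
python3 - <<'E'
import cv2
a=cv2.imread("pics/top0.png")[135:225,85:180]; b=cv2.imread("pics/scene0.png")[215:325,300:415]
c=cv2.imread("pics/top0.png")[150:225,250:330]; d=cv2.imread("pics/scene0.png")[150:212,195:267]
r=lambda i:cv2.resize(i,(400,int(400*i.shape[0]/i.shape[1])) ,interpolation=cv2.INTER_CUBIC)[:380]
import numpy as np
def p(i):
    o=np.zeros((390,400,3),np.uint8);x=r(i);o[:x.shape[0]]=x;return o
cv2.imwrite("pics/crop0.png",np.hstack([p(a),p(b)]));cv2.imwrite("pics/crop1.png",np.hstack([p(c),p(d)]))
E
```

```text
(no output)
```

View pics/crop0.png

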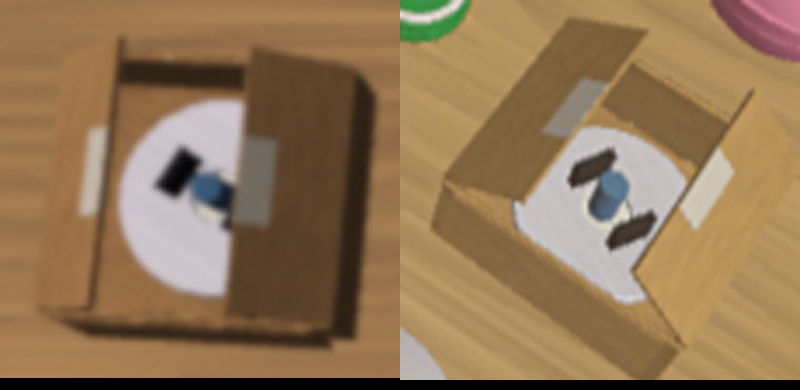

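View pics/crop1.png

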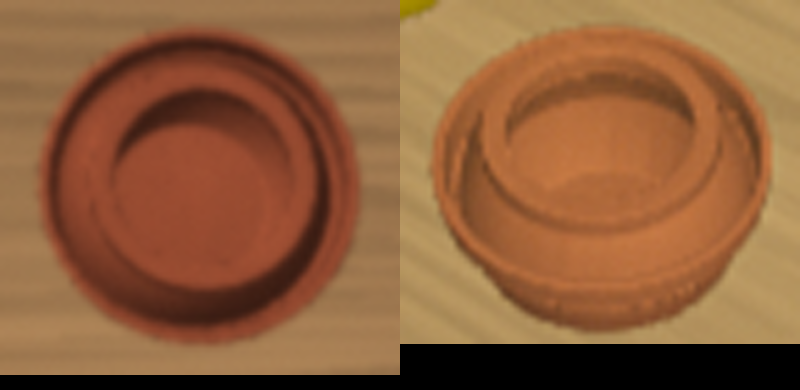

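```bash
cat > h.py <<'E'
import numpy as np, cv2
from station import manip
def cam(n,st=None):
    c=manip.get_calibration(n)
    if n=="wrist":
        T=c["tool_from_camera"]; R=st["ee_rot"]
        return c,st["tcp_pos"]+R@T[:3,3],R@T[:3,:3]
    return c,np.array(c["eye"]),np.array(c["orientation"])
def ray(C,u,v):
    c,e,R=C; d=R@np.array([(u-c["cx"])/c["fx"],(v-c["cy"])/c["fy"],1]); return e,d/np.linalg.norm(d)
def atz(C,u,v,z):
    e,d=ray(C,u,v); return e+d*(z-e[2])/d[2]
def tri(*r):
    A=0;b=0
    for e,d in r:
        P=np.eye(3)-np.outer(d,d);A=A+P;b=b+P@e
    p=np.linalg.solve(A,b);return p,[float(np.linalg.norm(np.cross(p-e,d))) for e,d in r]
def proj(C,p):
    c,e,R=C;q=R.T@(np.asarray(p)-e);return c["cx"]+c["fx"]*q[0]/q[2],c["cy"]+c["fy"]*q[1]/q[2]
E
python3 - <<'E'
from h import *
np.set_printoptions(precision=1,suppress=True)
T=cam("top");S=cam("scene")
ct=lambda u,v:(85+u/4.2105,135+v/4.2105); cs=lambda u,v:(300+u/3.478,215+v/3.478)
for n,a,b in [("knobtop",(208,180),(215,180)),("cornL+x",(62,45),(285,345)),("cornR+x",(335,60),(45,185)),("freeL",(106,174),None),]:
    if b: print(n,tri(ray(T,*ct(*a)),ray(S,*cs(*b))))
# crock inner mouth ellipse centre
print(tri(ray(T,250+205/5,150+187/5),ray(S,195+600/5.556,150+140/5.556)))
for n,uv,z in [("bowl",(250,100),55),("jar",(209,169),65),("press",(214,213),28),("potlid",(168,102),20),("sauce",(404,157),75),("bottletop",(414,150),150),("pink",(113,282),95)]:
    print(n,atz(T,*uv,z))
E
```

```text
knobtop (array([528.7, 197.9,  67.4]), [1.8145128023114785, 1.814512802311461])
cornL+x (array([608.5, 280.2,  84.6]), [0.26265670666418195, 0.26265670666402136])
cornR+x (array([600.3, 116.8,  80.2]), [3.1704683966703278, 3.170468396670337])
(array([ 462.6, -102.2,  161.9]), [86.86195854650785, 86.8619585465079])
bowl [737.9 -96.3  55. ]
jar [550.5   9.5  65. ]
press [442.2  -0.4  28. ]
potlid [747.7 127.4  20. ]
sauce [ 574.9 -485.8   75. ]
bottletop [ 573.6 -479.8  150. ]
pink [277.1 227.8  95. ]
```

>>> apply_moves --moves '[[[-0.033,-0.02,0,0],[-0.033,-0.02,0,0],[-0.033,-0.02,0,0],[-0.033,-0.02,0,0],[-0.033,-0.02,0,0],[-0.033,-0.02,0,0],[-0.033,-0.02,0,0],[-0.033,-0.02,0,0],[-0.033,-0.02,0,0],[-0.033,-0.02,0,0]]]' --jaw -1

```text
clock: 0.98
tcp_pos: [453.0, 289.9, 253.3]
ee_rot: [[-0.944, 0.331, -0.0], [0.331, 0.944, -0.0], [0.0, -0.0, -1.0]]
contact_force: [1.2, -0.1, -0.3]
grip_width: 0.3
```

>>> apply_moves --moves '[[[-0.033,-0.02,0,0],[-0.033,-0.02,0,0],[-0.033,-0.02,0,0],[0,0,0,-5.5],[0,0,0,-5.5],[0,0,0,-5.4],[0,0,0,0],[0,0,0,0]]]'

```text
clock: 1.65
tcp_pos: [525.6, 202.1, 253.1]
ee_rot: [[-0.999, 0.055, -0.0], [0.055, 0.999, -0.0], [0.0, -0.0, -1.0]]
contact_force: [-0.1, 0.5, -0.7]
grip_width: -0.3
```

```bash
python3 - <<'E'
from h import *
s=manip.state(); print(s["clock"],s["tcp_pos"],s["ee_rot"],s["grip_width"])
np.savez("w1.npz",tcp_pos=s["tcp_pos"],ee_rot=s["ee_rot"])
cv2.imwrite("pics/w1.png",cv2.resize(manip.grab_frame("wrist")[:,:,::-1],(800,600),interpolation=cv2.INTER_CUBIC))
T=cam("top");S=cam("scene")
print(tri(ray(T,291,187.4),ray(S,231,175.2)))
E
```

```text
1.65 [525.62181429 202.11250457 253.08783529] [[-9.98511338e-01  5.45433501e-02 -3.60648333e-04]
 [ 5.45433944e-02  9.98511395e-01 -1.14153735e-04]
 [ 3.53885143e-04 -1.33654783e-04 -9.99999928e-01]] -0.25329676888991454
(array([ 499.14965364, -195.98707681,   77.80281036]), [0.031177152838748546, 0.031177152838712353])
```

View pics/w1.png

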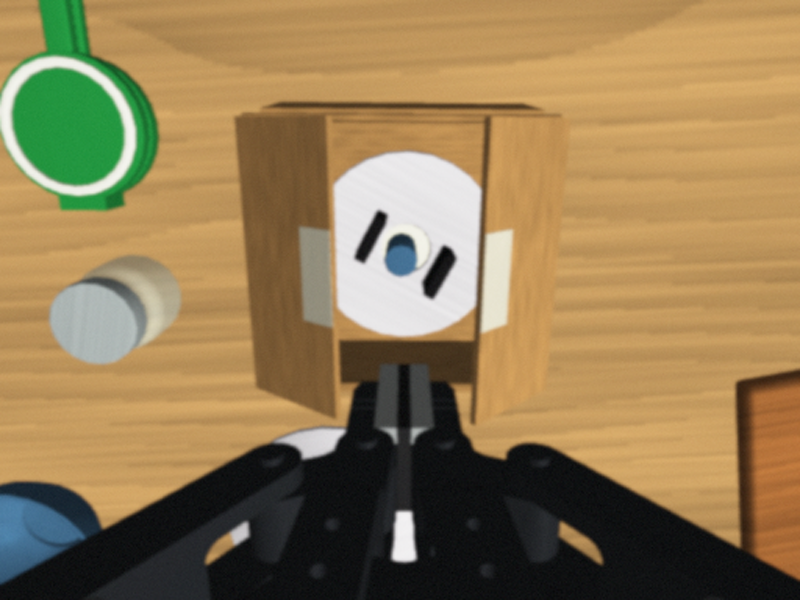

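```bash
python3 - <<'E'
from h import *
np.set_printoptions(precision=1,suppress=True)
s=dict(np.load("w1.npz"));W=cam("wrist",s);T=cam("top");S=cam("scene")
k=.64
for n,u,v,z in [("R-x",237,114,79),("R+x",258,388,79),("L-x",562,118,79),("L+x",548,388,79),("knobtop",401,260,66),("fin1",381,212,60),("fin1b",361,261,60),("fin2",450,250,60),("fin2b",429,296,60),("Rfree-x",330,114,120),("Rfree+x",336,418,120),("Lfree-x",487,116,120),("Lfree+x",474,422,120)]:
    print(n,atz(W,u*k,v*k,z))
ct=lambda u,v:(85+u/4.2105,135+v/4.2105); cs=lambda u,v:(300+u/3.478,215+v/3.478)
print("knob",tri(ray(W,401*k,260*k),ray(T,*ct(208,180)),ray(S,*cs(215,180))))
print("R free+x",tri(ray(W,336*k,418*k),ray(T,*ct(248,48))))
print("R free-x",tri(ray(W,330*k,114*k),ray(T,*ct(228,315))))
print("L free+x",tri(ray(W,474*k,422*k),ray(T,*ct(122,38))))
print("L free-x",tri(ray(W,487*k,116*k),ray(T,*ct(92,308)),ray(S,*cs(352,90))))
print("L free+x",tri(ray(W,474*k,422*k),ray(S,*cs(235,270))))
E
```

```text
R-x [441. 120.  79.]
R+x [597.5 110.   79. ]
L-x [452.2 288.   79. ]
L+x [607.  284.4  79. ]
knobtop [526.3 200.2  66. ]
fin1 [498.6 190.1  60. ]
fin1b [527.1 176.3  60. ]
fin2 [523.3 229.4  60. ]
fin2b [551.1 215.8  60. ]
Rfree-x [444.7 173.3 120. ]
Rfree+x [596.9 162.1 120. ]
Lfree-x [449.4 243.1 120. ]
Lfree+x [603.2 234.8 120. ]
knob (array([527.7, 198.8,  65.2]), [1.7875850263523667, 2.852344055993607, 1.2175084832475693])
R free+x (array([597. , 161.5, 118.4]), [0.7730638328050317, 0.7730638328051211])
R free-x (array([444.4, 171.1, 103. ]), [0.1446319798818728, 0.14463197988174953])
L free+x (array([603.7, 234.3, 117.7]), [1.0352228742858878, 1.035222874285882])
L free-x (array([448.5, 243.4, 116.8]), [0.9193030608922526, 0.7763302650549503, 0.34798217099592776])
L free+x (array([602.7, 235. , 120.9]), [0.3140583361031569, 0.31405833610316075])
```

>>> apply_moves --moves '[[[0,0,0.035,0],[0,0,0.035,0],[0,0,0.035,0],[0,0,0.035,0],[0,0.016,0,0],[0,0.016,-0.002,0],[0,0.016,-0.003,0],[0,0.016,-0.003,0],[0,0.016,-0.002,0],[0,0.004,0,0]]]'

```text
clock: 2.53
tcp_pos: [530.6, 288.6, 124.3]
ee_rot: [[-0.999, 0.052, 0.002], [0.052, 0.999, 0.001], [-0.002, 0.001, -1.0]]
contact_force: [0.4, -0.3, 0.8]
grip_width: -0.2
```

>>> apply_moves --moves '[[[0,0,0,0],[0,-0.03,0,0],[0,-0.03,0,0],[0,-0.03,0.005,0],[0,-0.018,0.005,0],[0,-0.016,-0.002,0],[0,-0.016,-0.003,0],[0,-0.016,-0.003,0],[0,-0.014,-0.002,0],[0,0,0,0]]]'

```text
clock: 3.37
tcp_pos: [521.0, 114.1, 123.6]
ee_rot: [[-0.999, 0.054, 0.0], [0.054, 0.999, -0.0], [-0.0, -0.0, -1.0]]
contact_force: [0.1, -0.3, -0.0]
grip_width: 0.2
```

```bash
python3 - <<'E'
from h import *
s=manip.state(); print(s["clock"],s["tcp_pos"])
t=manip.grab_frame("top")[135:225,70:190,::-1];c=manip.grab_frame("scene")[205:325,290:430,::-1]
r=lambda i:cv2.resize(i,(400,390),interpolation=cv2.INTER_CUBIC)
cv2.imwrite("pics/f1.png",np.hstack([r(t),r(c)]))
E
```

```text
3.3667 [520.99942137 114.11429323 123.60568162]
```

View pics/f1.png

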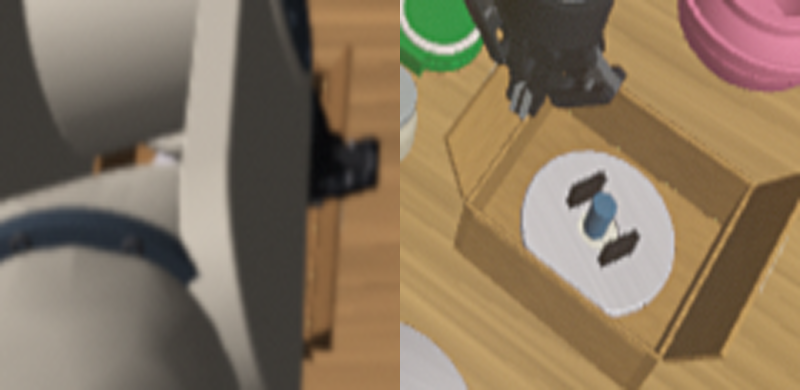

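>>> apply_moves --moves '[[[0,0.01,-0.03,0],[0,0.03,-0.03,0],[0,0.03,0,0],[0,0.016,0,0],[0,0,0,0],[0,0,0,0],[0,0,0,0]]]'

```text
clock: 4.05
tcp_pos: [525.0, 201.4, 182.0]
ee_rot: [[-0.999, 0.051, -0.001], [0.051, 0.999, -0.001], [0.001, -0.001, -1.0]]
contact_force: [-0.2, 0.2, -0.9]
grip_width: -0.1
```

```bash
cat >> h.py <<'E'
def snap(i,crop=None,sc=1.5625):
    s=manip.state(); np.savez(f"w{i}.npz",tcp_pos=s["tcp_pos"],ee_rot=s["ee_rot"])
    im=manip.grab_frame("wrist")[:,:,::-1]; cv2.imwrite(f"pics/raw{i}.png",im)
    cv2.imwrite(f"pics/w{i}.png",cv2.resize(im,(800,600),interpolation=cv2.INTER_CUBIC)); print(s["clock"],s["tcp_pos"],s["qpos"])
def W(i): return cam("wrist",dict(np.load(f"w{i}.npz")))
E
python3 -c "
from h import *
snap(2)"
```

```text
4.05 [525.01655636 201.44394289 181.96128011] [ 3.63846493e-01  3.37254015e-01  1.83367944e+00 -3.09697101e-04
  9.72327668e-01 -1.15587124e+00]
```

>>> apply_moves --moves '[[[0.03,-0.03,-0.01,0],[0.03,-0.03,-0.01,0],[0,0,0,0],[0,0,0,0],[0,0,0,0]]]' --jaw 0.05

```text
clock: 4.52
tcp_pos: [466.0, 146.8, 202.1]
ee_rot: [[-0.999, 0.053, 0.001], [0.053, 0.999, 0.0], [-0.001, 0.0, -1.0]]
contact_force: [0.5, 0.0, -0.6]
grip_width: 44.7
```

```bash
python3 -c "
from h import *
snap(3)"
```

```text
4.5167 [465.97024124 146.84764641 202.1045188 ] [ 3.02209436e-01  2.01380709e-01  1.97056373e+00  2.21626352e-05
  9.68491470e-01 -1.21559591e+00]
```

View pics/w2.png

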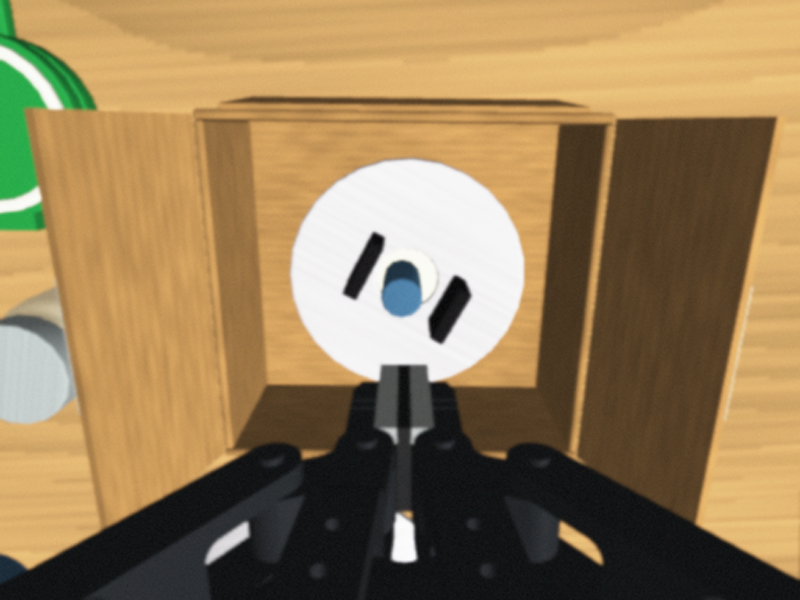

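View pics/w3.png

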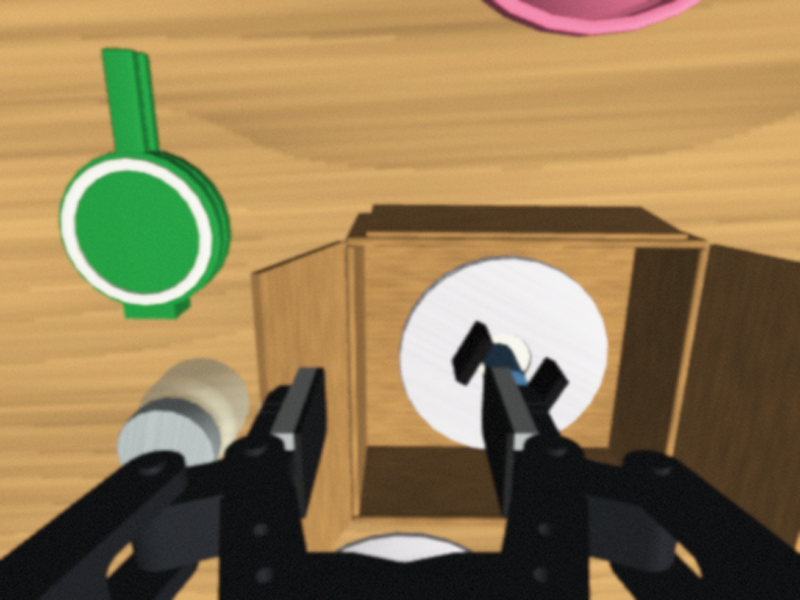

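```bash
python3 - <<'E'
from h import *
np.set_printoptions(precision=1,suppress=True)
k=.64
print("plate",tri(ray(W(2),407.5*k,270*k),ray(W(3),503.5*k,353*k)))
print("knobtop",atz(W(2),401*k,297*k,62), atz(W(1),401*k,260*k,62))
a=cv2.imread("pics/raw2.png")[140:230,205:320]
b=cv2.imread("pics/raw3.png")[195:285,285:400]
r=lambda i:cv2.resize(i,None,fx=6,fy=6,interpolation=cv2.INTER_CUBIC)
cv2.imwrite("pics/c2.png",r(a))
cv2.imwrite("pics/c3.png",r(b))
E
```

```text
plate (array([523.5, 202.9,  27.1]), [0.27309920966601464, 0.27309920966605306])
knobtop [526.9 199.7  62. ] [527.3 200.1  62. ]
```

View pics/c2.png

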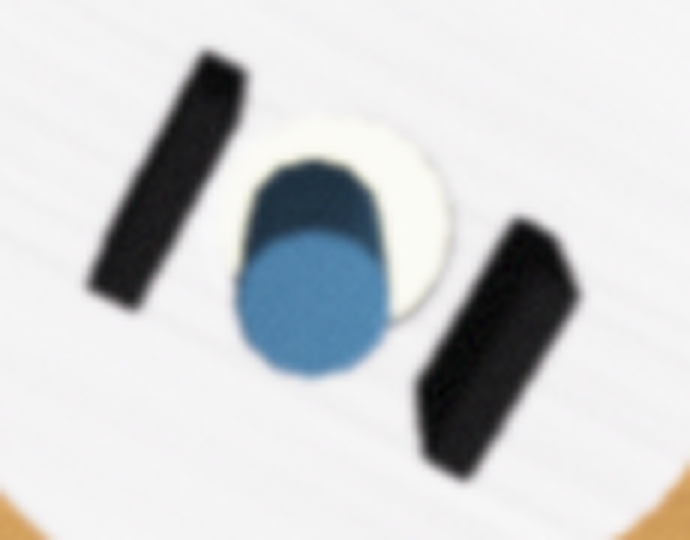

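View pics/c3.png

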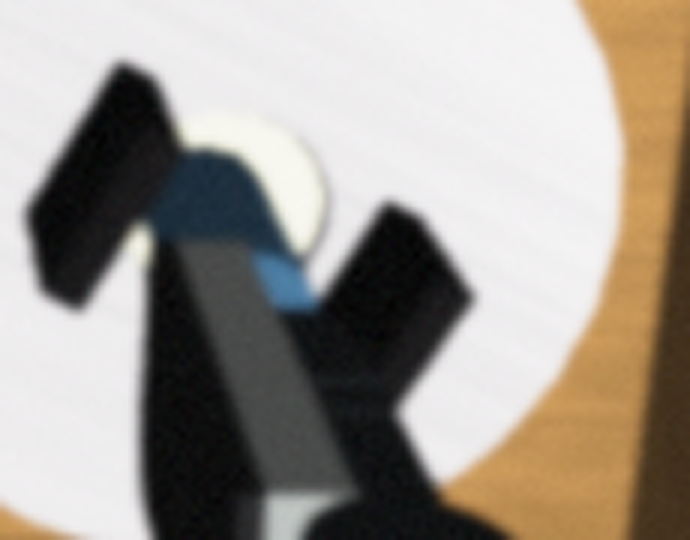

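```bash
python3 - <<'E'
from h import *
np.set_printoptions(precision=1,suppress=True)
w=W(2); f=lambda u,v,z:atz(w,205+u/6,140+v/6,z)
def e(n,a,b,z):
    p,q=f(*a,z),f(*b,z);d=q-p;print(n,p,q,np.linalg.norm(d),np.degrees(np.arctan2(d[1],d[0])))
e("fin2 top outer",(580,297),(465,480),56)
e("fin2 base inner",(520,218),(418,385),27)
e("fin1 top outer?",(205,52),(88,288),56)
e("fin1 base far end",(205,52),(247,73),27)
e("fin1 near end top",(88,288),(135,310),56)
print(f(312,302,62),"hole",f(336,222,27))
w=W(3); f=lambda u,v,z:atz(w,285+u/6,195+v/6,z)
e("3 fin1 base",(122,62),(28,215),27)
e("3 fin1 top",(180,165),(80,308),56)
E
```

```text
fin2 top outer [530.1 233.1  56. ] [553.9 218.1  56. ] 28.12975817186155 -32.28794708894165
fin2 base inner [527.6 228.4  27. ] [551.2 213.5  27. ] 27.941570545934148 -32.217360831598874
fin1 top outer? [497.  188.6  56. ] [525.8 172.1  56. ] 33.23982797556942 -29.755872955729732
fin1 base far end [502.4 186.7  27. ] [505.5 192.1  27. ] 6.292853387422407 60.067334413404616
fin1 near end top [525.8 172.1  56. ] [529.  177.7  56. ] 6.438203872494859 60.62808004910934
[527.2 199.9  62. ] hole [526.9 203.1  27. ]
3 fin1 base [502.6 187.4  27. ] [527.1 172.5  27. ] 28.62095863234152 -31.29640371207318
3 fin1 top [507.4 191.6  56. ] [528.5 177.3  56. ] 25.523881608146198 -33.95845599137734
```

>>> apply_moves --moves '[[[-0.0293,0.028,0,0],[-0.029,0.0283,0,0],[0,0,0,7],[0,0,0,7],[0,0,0,7],[0,0,0,7],[0,0,0,7],[0,0,0,7],[0,0,0,7],[0,0,0,7]]]'

```text
clock: 5.4
tcp_pos: [527.3, 201.1, 201.3]
ee_rot: [[-0.511, 0.86, -0.0], [0.86, 0.511, -0.0], [0.0, -0.0, -1.0]]
contact_force: [-0.0, 0.6, 0.2]
grip_width: 44.7
```

>>> apply_moves --moves '[[[0,0,0,7],[0,0,0,7],[0,0,0,7],[0,0,0,7],[0,0,0,7],[0,0,0,7],[0,0,0,7],[0,0,0,7],[0,0,0,6.6],[0,0,0,0]]]'

```text
clock: 6.23
tcp_pos: [527.3, 201.1, 201.3]
ee_rot: [[0.528, 0.85, -0.0], [0.85, -0.528, -0.0], [-0.0, -0.0, -1.0]]
contact_force: [-0.2, 0.6, 0.1]
grip_width: 44.8
```

>>> apply_moves --moves '[[[0,0,0,0],[0,0,0,0]]]'

```text
clock: 6.4
tcp_pos: [526.9, 200.8, 201.5]
ee_rot: [[0.52, 0.854, -0.0], [0.854, -0.52, -0.0], [-0.0, -0.0, -1.0]]
contact_force: [-1.2, 0.6, -0.6]
grip_width: 44.7
```

```bash
python3 - <<'E'
from h import *
np.set_printoptions(precision=4,suppress=True)
snap(4)
s=dict(np.load("w4.npz"));R=s["ee_rot"];print(R)
print(R.T@(np.array([527.2,199.9,0])-s["tcp_pos"]), np.degrees(np.arctan2(R[1,1],R[0,1])))
E
```

```text
6.4 [526.9002 200.8162 201.5034] [ 0.3615  0.3151  1.8151 -0.      1.0116  0.9082]
[[ 0.5199  0.8542 -0.0003]
 [ 0.8542 -0.5199 -0.0001]
 [-0.0002 -0.0002 -1.    ]]
[ -0.5787   0.7653 201.5035] -31.324824696271232
```

View pics/w4.png

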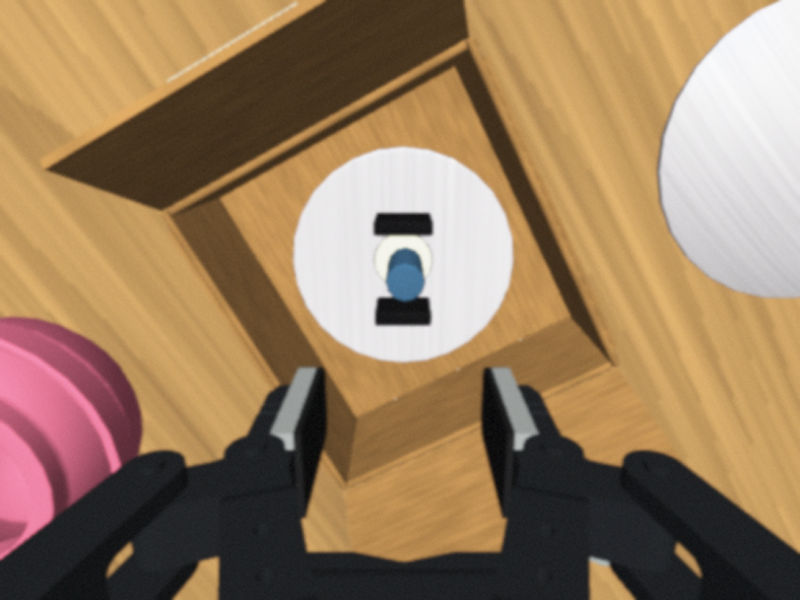

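```bash
python3 - <<'E'
from h import *
np.set_printoptions(precision=2,suppress=True)
print(atz(W(4),405*.64,283*.64,62))
s=dict(np.load("w4.npz"))
for u,v,z in [(405,283,62),(404,223,42),(404,311,42)]:
    print(s["ee_rot"].T@(atz(W(4),u*.64,v*.64,z)-s["tcp_pos"]))
E
```

```text
[527.67 199.31  62.  ]
[ -0.85   1.46 139.5 ]
[ 25.9    0.99 159.5 ]
[-22.56   1.01 159.51]
```

>>> apply_moves --moves '[[[0,0.0005,0.03,0],[0,0,0.03,0],[0,0,0.03,0],[0,0,0.03,0],[0,0,0.015,0],[0,0,0.007,0],[0,0,0.004,0],[0,0,0,0],[0,0,0,0],[0,0,0,0]]]'

```text
clock: 7.28
tcp_pos: [528.0, 200.6, 57.1]
ee_rot: [[0.523, 0.852, 0.002], [0.852, -0.523, 0.001], [0.002, 0.001, -1.0]]
contact_force: [0.1, 0.4, 0.6]
grip_width: 44.6
```

>>> apply_moves --moves '[[[-0.001,0,0.002,0],[0,0,0,0],[0,0,0,0]]]'

```text
clock: 7.53
tcp_pos: [526.6, 199.5, 54.3]
ee_rot: [[0.523, 0.852, 0.001], [0.852, -0.523, 0.0], [0.0, 0.0, -1.0]]
contact_force: [0.0, -0.2, -0.7]
grip_width: 44.8
```

>>> apply_moves --moves '[[[0,0,0,0],[0,0,0,0],[0,0,0,0],[0,0,0,0],[0,0,0,0],[0,0,0,0]]]' --jaw -1 --grip_force 45

```text
clock: 8.03
tcp_pos: [526.7, 199.5, 54.2]
ee_rot: [[0.523, 0.852, 0.0], [0.852, -0.523, 0.0], [0.0, 0.0, -1.0]]
contact_force: [-0.9, -0.8, 4.7]
grip_width: 18.6
```

>>> apply_moves --moves '[[[0,0,-0.003,0],[0,0,-0.006,0],[0,0,-0.01,0],[0,0,-0.01,0],[0,0,0,0],[0,0,0,0]]]'

```text
clock: 8.53
tcp_pos: [527.1, 199.7, 83.9]
ee_rot: [[0.523, 0.852, 0.002], [0.852, -0.523, 0.001], [0.002, 0.001, -1.0]]
contact_force: [0.1, 0.8, -4.0]
grip_width: 18.4
```

```bash
python3 - <<'E'
from h import *
snap(5); s=manip.state(); print(s["contact_force"],s["grip_width"])
c=manip.grab_frame("scene")[205:325,290:430,::-1]
cv2.imwrite("pics/s5.png",cv2.resize(c,(700,600),interpolation=cv2.INTER_CUBIC))
E
```

```text
8.5333 [527.1438081  199.69642996  83.91761569] [ 3.59461387e-01  4.74809323e-01  1.89365371e+00 -1.38822653e-06
  7.71123595e-01  9.10223127e-01]
[-0.07131875  0.08347762 -4.29654334] 18.74551309191665
```

View pics/s5.png

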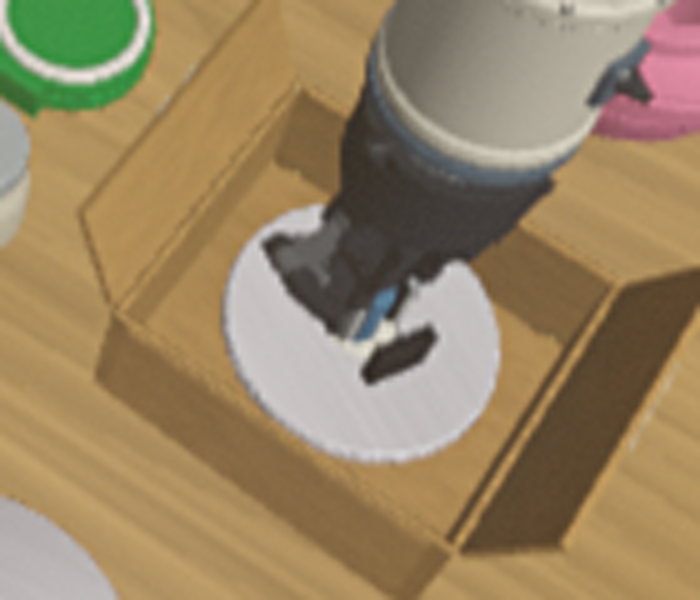

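View pics/w5.png

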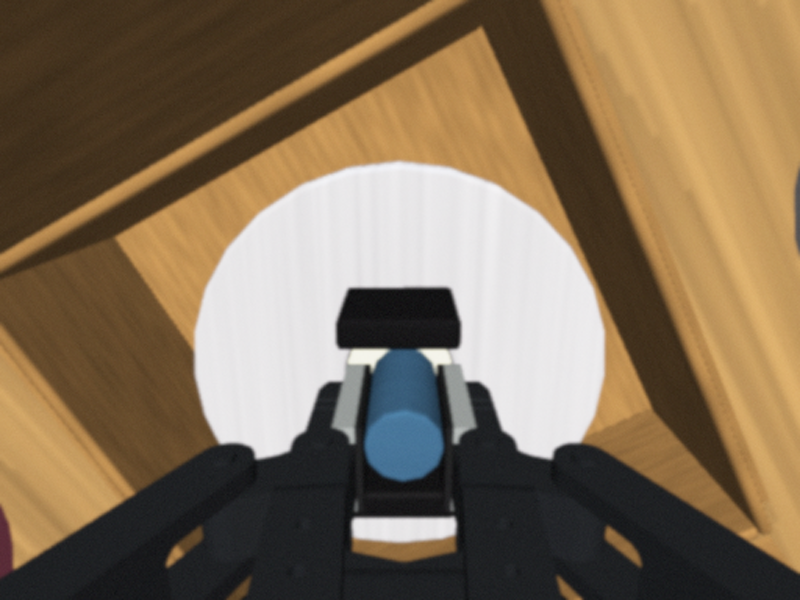

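```bash
python3 - <<'E'
from h import *
t=cv2.imread("pics/top0.png")[150:225,250:330];c=cv2.imread("pics/scene0.png")[148:212,195:267]
cv2.imwrite("pics/k1.png",cv2.resize(t,None,fx=8,fy=8,interpolation=cv2.INTER_CUBIC))
cv2.imwrite("pics/k2.png",cv2.resize(c,None,fx=8,fy=8,interpolation=cv2.INTER_CUBIC))
E
```

```text
(no output)
```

View pics/k1.png

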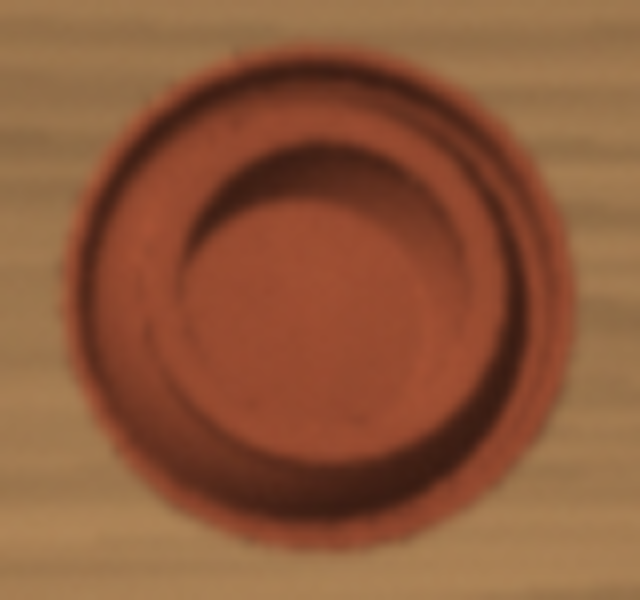

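View pics/k2.png

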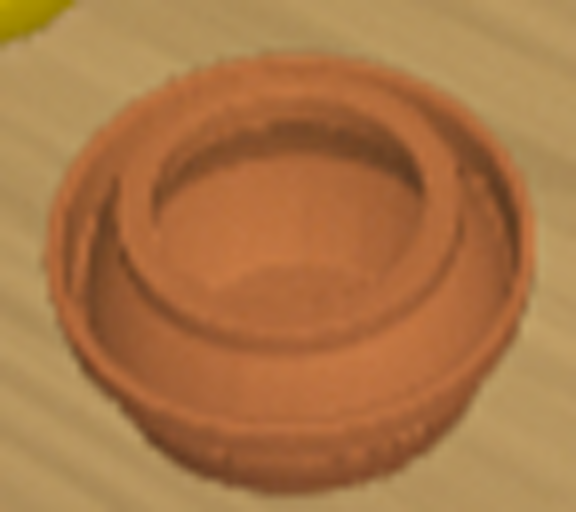

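>>> apply_moves --moves '[[[0,0,-0.02,0],[0,0,-0.03,0],[0,0,-0.03,0],[0,0,-0.03,0],[0,0,-0.025,0],[0,0,0,0],[0,0,0,0]]]'

```text
clock: 9.22
tcp_pos: [527.0, 199.6, 218.7]
ee_rot: [[0.523, 0.852, 0.002], [0.852, -0.523, 0.001], [0.002, 0.001, -1.0]]
contact_force: [0.6, 1.1, -4.8]
grip_width: 18.7
```

```bash
python3 - <<'E'
from h import *
from scipy.optimize import least_squares
T=cam("top");S=cam("scene")
kt=lambda u,v:(250+u/8-.4,150+v/8-.4); ks=lambda u,v:(195+u/8-.4,148+v/8-.4)
def fit(pts,R,z):
    # pts: list (C,(u,v)); residual = dist from ray point at height z to circle
    f=lambda p:[np.hypot(*(atz(C,*uv,p[2] if z is None else z)[:2]-p[:2]))-R for C,uv in pts]
    r=least_squares(f,[499,-196,80] if z is None else [499,-196]);return r.x,np.round(r.fun,1)
ch_t=[(T,kt(*p)) for p in [(65,305),(577,305),(310,43),(325,550),(125,135),(510,130),(500,495),(120,480)]]
ch_s=[(S,ks(*p)) for p in [(47,250),(537,240),(290,50)]]
ri_t=[(T,kt(*p)) for p in [(505,285),(335,465),(480,380),(200,420)]]
ri_s=[(S,ks(*p)) for p in [(118,195),(464,195),(290,348),(170,305),(415,300)]]
for n,a,b,R,z in [("channel",ch_t,ch_s,81,76),("rim",ri_t,ri_s,56,95)]:
    print(n,"T",fit(a,R,z));print(" S",fit(b,R,z));print(" both",fit(a+b,R,z));print(" freez",fit(a+b,R,None))
E
```

```text
channel T (array([ 500.57951917, -192.66963248]), array([-1.5, -0.7,  0.9, -2.8, -1.2,  0.2,  1.1,  3.5]))
 S (array([ 501.67506104, -193.51270421]), array([-0.8, -0.8, -0.1]))
 both (array([ 500.91317365, -192.97517708]), array([-1.2, -1. ,  0.6, -2.4, -1.2, -0.2,  1.2,  3.9,  0.1, -1.7, -0.4]))
 freez (array([ 500.89804231, -193.1183765 ,   75.22842186]), array([-1.1, -1. ,  0.8, -2.5, -0.9, -0.1,  1.1,  3.9,  0.1, -1.6,  0.2]))
rim T (array([ 502.1221358, -191.3894949]), array([ 0.1, -0.3,  0.2,  0.3]))
 S (array([ 504.69026252, -190.52175066]), array([ 0.3, -0.3,  1.3, -1.3, -0.5]))
 both (array([ 503.49887857, -191.0297766 ]), array([ 0.5,  1.1,  1.2,  1.1,  0.6, -0.6,  2.6, -0.2,  0.2]))
 freez (array([ 502.63018658, -192.09554031,   91.49114927]), array([-0. , -0.2,  0. ,  0.7,  0.8, -0.2,  1.3, -1.2, -0.5]))
```

>>> apply_moves --moves '[[[-0.015,0.007,0,0],[-0.025,0.0116,0,0],[-0.035,0.0162,0,0],[-0.035,0.0162,0,0],[-0.035,0.0162,0,0],[-0.035,0.0162,0,0],[-0.035,0.0162,0,0],[-0.035,0.0162,0,0],[-0.035,0.0162,0,0],[-0.035,0.0162,0,0]]]'

```text
clock: 10.05
tcp_pos: [483.5, -152.2, 215.7]
ee_rot: [[0.523, 0.852, -0.003], [0.852, -0.523, 0.001], [-0.001, -0.003, -1.0]]
contact_force: [0.7, 0.2, -3.8]
grip_width: 18.5
```

>>> apply_moves --moves '[[[-0.035,0.0162,0,0],[-0.025,0.0116,0,0],[-0.012,0.0056,0,0],[-0.005,0.0024,0,0],[0,0,0,0],[0,0,0,0],[0,0,0,0]]]'

```text
clock: 10.63
tcp_pos: [475.5, -233.7, 217.4]
ee_rot: [[0.522, 0.853, -0.001], [0.853, -0.522, 0.001], [0.0, -0.001, -1.0]]
contact_force: [-0.4, -0.0, -3.2]
grip_width: 18.4
```

```bash
python3 - <<'E'
from h import *
snap(6); s=manip.state(); print(s["contact_force"],s["grip_width"],s["ee_rot"].round(4))
E
```

```text
10.6333 [ 475.48362999 -233.66098976  217.36115269] [-4.59860248e-01  2.45956918e-01  1.87153027e+00  5.23446563e-04
  1.02527552e+00  8.95403749e-02]
[-0.2809827  -0.86288237 -2.78610243] 18.65799772292921 [[ 5.221e-01  8.529e-01 -5.000e-04]
 [ 8.529e-01 -5.221e-01  6.000e-04]
 [ 3.000e-04 -8.000e-04 -1.000e+00]]
```

View pics/w6.png

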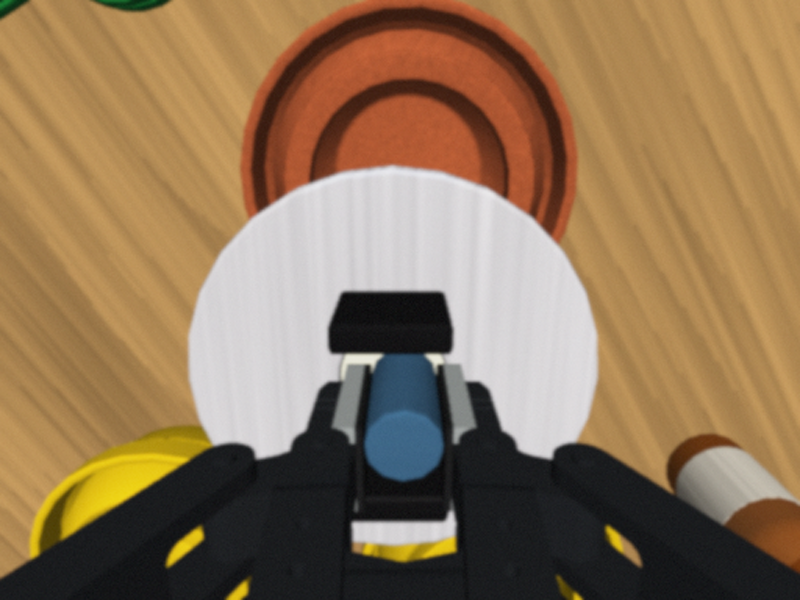

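```bash
python3 - <<'E'
from h import *
a=cv2.imread("pics/raw6.png")[0:115,150:375]
cv2.imwrite("pics/c6.png",cv2.resize(a,None,fx=3.5,fy=3.5,interpolation=cv2.INTER_CUBIC))
E
```

```text
(no output)
```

View pics/c6.png

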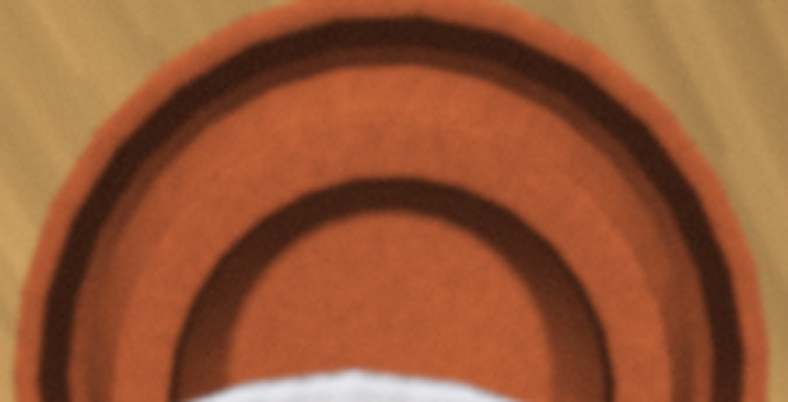

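```bash
python3 - <<'E'
from h import *
from scipy.optimize import least_squares
w=W(6); k=lambda u,v:(150+u/3.5-.36,v/3.5-.36)
def fit(pts,z,R=None):
    P=np.array([atz(w,*k(*p),z)[:2] for p in pts])
    f=lambda p:np.hypot(*(P-p[:2]).T)-(p[2] if R is None else R)
    r=least_squares(f,[502,-192,50] if R is None else [502,-192]);return r.x.round(1),r.fun.round(1)
m=[(174,385),(612,385),(390,178),(230,240),(550,240),(300,195),(480,195)]
m=[(174,385),(612,385),(390,178),(235,238)]
c=[(15,385),(768,385),(75,175),(700,165),(290,5),(490,5)]
print(fit(m,95,44),fit(m,95)); print(fit(c,76,81),fit(c,76))
s=dict(np.load("w6.npz"))
for ctr in ([502,-192],[503,-191]):
  print(s["ee_rot"].T@(np.array([*ctr,0])-s["tcp_pos"]))
E
```

```text
(array([ 503.7, -193.1]), array([-0.8, -0.4, -0.3,  0.6])) (array([ 504.2, -192.3,   43.3]), array([-0.3,  0.1, -0.4,  0.6]))
(array([ 502.3, -195.4]), array([-1.1, -0.9, -0.8, -1.1,  0.8,  0.6])) (array([ 503.2, -193.8,   79.6]), array([ 0.1,  0.4, -0.5, -0.7,  0.5,  0.3]))
[ 49.30244467   1.10837993 217.376786  ]
[ 50.67754831   1.43866765 217.3768564 ]
```

```bash
python3 - <<'E'
from h import *
s=dict(np.load("w6.npz"));w=W(6)
z=s["tcp_pos"][2]-9.7+17.5
print("knob", s["ee_rot"].T@(atz(w,403.5*.64-.3,446*.64-.3,z)-s["tcp_pos"]))
print(s["ee_rot"].T@(np.array([503.3,-192.8,95])-s["tcp_pos"]))
E
```

```text
knob [ 1.33402657  0.44417328 -7.80008699]
[ 49.33178817   2.5202952  122.37501952]
```

>>> apply_moves --moves '[[[0.024,0.0012,0,0],[0.0244,0.001,0.01,0],[0,0,0.015,0],[0,0,0.015,0],[0,0,0.012,0],[0,0,0.008,0],[0,0,0.004,0],[0,0,0,0],[0,0,0,0],[0,0,0,0]]]'

```text
clock: 11.52
tcp_pos: [503.3, -195.2, 154.6]
ee_rot: [[0.523, 0.852, 0.001], [0.852, -0.523, -0.0], [0.0, 0.001, -1.0]]
contact_force: [-0.4, 0.4, -2.7]
grip_width: 18.8
```

```bash
python3 - <<'E'
from h import *
snap(7); s=manip.state(); print(s["contact_force"],s["grip_width"])
print("knob world", s["tcp_pos"]+s["ee_rot"]@np.array([.9,.2,9.7]))
c=manip.grab_frame("scene")[120:220,180:290,::-1]
cv2.imwrite("pics/s7.png",cv2.resize(c,(660,600),interpolation=cv2.INTER_CUBIC))
E
```

```text
11.5167 [ 503.25557447 -195.18005191  154.61479737] [-3.72754286e-01  3.40363026e-01  1.90439615e+00 -5.42550440e-08
  8.95542432e-01  1.77924020e-01]
[ 1.09808406 -0.64225567 -3.13618596] 18.777928819681197
knob world [ 503.86850351 -194.55742824  144.93264297]
```

View pics/s7.png

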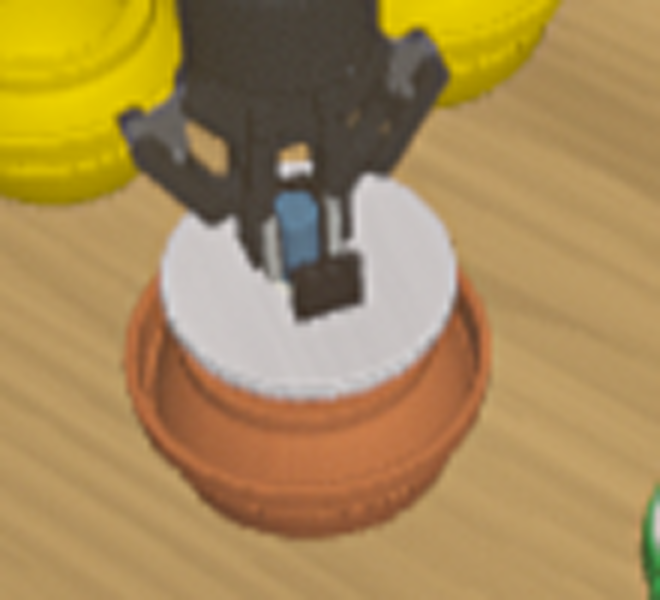

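>>> apply_moves --moves '[[[0.0012,-0.0014,0,0],[0,0,0.003,0],[0,0,0.003,0],[0,0,0.002,0],[0,0,0.002,0],[0,0,0.002,0],[0,0,0.002,0],[0,0,0,0],[0,0,0,0]]]'

```text
clock: 12.37
tcp_pos: [502.1, -193.3, 139.7]
ee_rot: [[0.523, 0.852, -0.0], [0.852, -0.523, 0.0], [-0.0, -0.0, -1.0]]
contact_force: [-0.9, 1.3, -3.1]
grip_width: 18.4
```

>>> apply_moves --moves '[[[0,0,0.0015,0],[0,0,0.001,0],[0,0,0.001,0],[0,0,0.001,0],[0,0,0.001,0],[0,0,0,0],[0,0,0,0]]]'

```text
clock: 12.95
tcp_pos: [502.1, -193.3, 134.3]
ee_rot: [[0.523, 0.852, -0.0], [0.852, -0.523, 0.0], [-0.0, -0.0, -1.0]]
contact_force: [0.4, -0.1, -4.6]
grip_width: 18.6
```

>>> apply_moves --moves '[[[0,0,0.0005,0],[0,0,0.0005,0],[0,0,0,0],[0,0,0,0]]]'

```text
clock: 13.28
tcp_pos: [502.1, -193.3, 133.4]
ee_rot: [[0.523, 0.852, -0.0], [0.852, -0.523, -0.0], [-0.0, -0.0, -1.0]]
contact_force: [1.1, -0.7, -3.4]
grip_width: 18.7
```

>>> apply_moves --moves '[[[0,0,0.0005,0],[0,0,0.0005,0],[0,0,0,0],[0,0,0,0]]]'

```text
clock: 13.62
tcp_pos: [502.1, -193.3, 132.3]
ee_rot: [[0.523, 0.852, -0.0], [0.852, -0.523, 0.0], [-0.0, -0.0, -1.0]]
contact_force: [-1.1, 1.1, -3.8]
grip_width: 18.8
```

>>> apply_moves --moves '[[[0,0,0.0007,0],[0,0,0.0007,0],[0,0,0,0],[0,0,0,0]]]'

```text
clock: 13.95
tcp_pos: [502.3, -193.3, 131.3]
ee_rot: [[0.523, 0.852, 0.0], [0.852, -0.523, -0.0], [0.0, 0.0, -1.0]]
contact_force: [-1.0, 0.8, 2.3]
grip_width: 18.6
```

>>> apply_moves --moves '[[[0,0,0.0007,0],[0,0,0.0007,0],[0,0,0,0],[0,0,0,0]]]'

```text
clock: 14.28
tcp_pos: [502.4, -193.4, 131.1]
ee_rot: [[0.523, 0.852, 0.001], [0.852, -0.523, -0.0], [0.0, 0.001, -1.0]]
contact_force: [-6.1, 1.6, 17.2]
grip_width: 18.6
```

>>> apply_moves --moves '[[[0,0,-0.0012,0],[0,0,0,0],[0,0,0,0]]]'

```text
clock: 14.53
tcp_pos: [502.4, -193.4, 131.2]
ee_rot: [[0.523, 0.852, 0.001], [0.852, -0.523, -0.0], [0.0, 0.001, -1.0]]
contact_force: [-2.3, 0.4, 6.3]
grip_width: 18.7
```

>>> apply_moves --moves '[[[0,0,0,0],[0,0,0,0],[0,0,0,0],[0,0,0,0],[0,0,0,0],[0,0,0,0]]]' --jaw 0.05

```text
clock: 15.03
tcp_pos: [502.2, -193.3, 130.7]
ee_rot: [[0.523, 0.852, -0.0], [0.852, -0.523, 0.0], [-0.0, -0.0, -1.0]]
contact_force: [-0.8, -0.5, 0.1]
grip_width: 44.8
```

```bash
python3 - <<'E'
from h import *
snap(8)
c=manip.grab_frame("scene")[120:220,180:290,::-1]
cv2.imwrite("pics/s8.png",cv2.resize(c,(660,600),interpolation=cv2.INTER_CUBIC))
E
```

```text
15.0333 [ 502.1536399  -193.2993764   130.66038939] [-3.70243115e-01  3.73003848e-01  1.92309517e+00 -4.06642175e-06
  8.45586856e-01  1.80538607e-01]
```

View pics/s8.png

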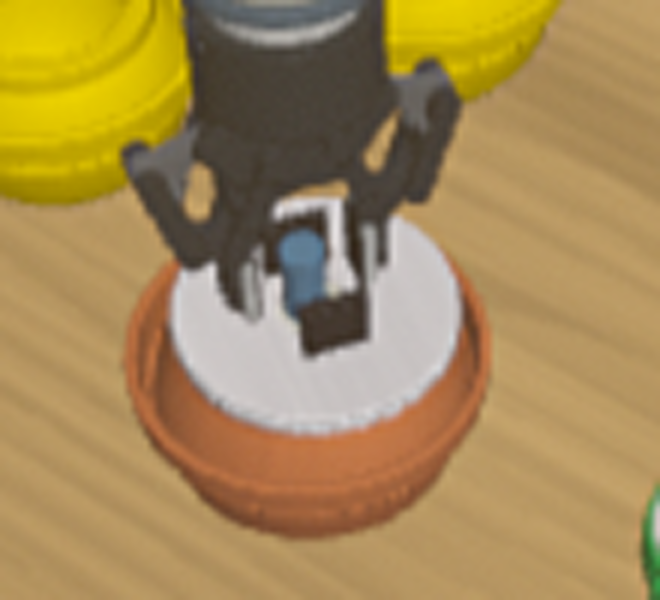

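View pics/w8.png

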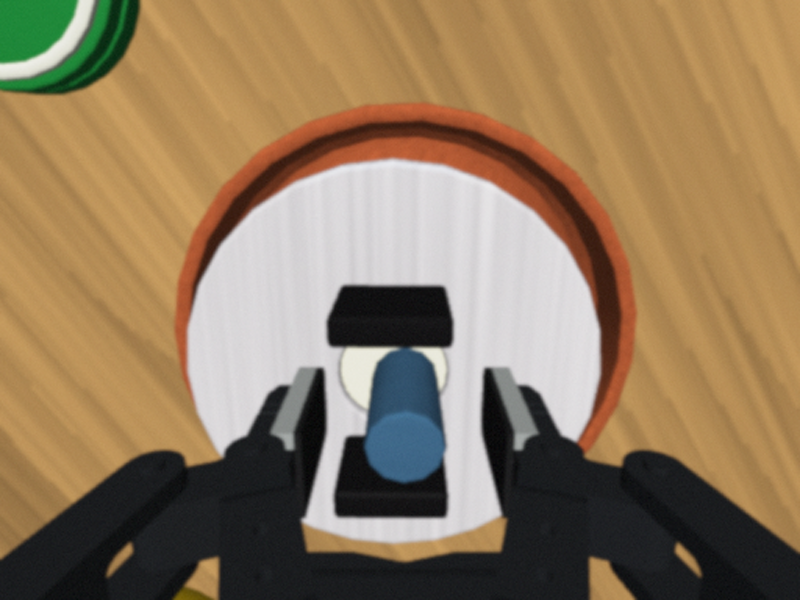

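>>> apply_moves --moves '[[[0,0,-0.005,0],[0,0,-0.02,0],[0,0,-0.03,0],[0,0,-0.03,0],[0,0,-0.015,0],[0,0,0,-7],[0,0,0,-7],[0,0,0,-7],[0,0,0,-7],[0,0,0,-7]]]'

```text
clock: 15.97
tcp_pos: [502.1, -193.3, 231.3]
ee_rot: [[-0.066, 0.998, 0.0], [0.998, 0.066, -0.0], [-0.0, 0.0, -1.0]]
contact_force: [-0.6, -0.6, -0.9]
grip_width: 44.5
```

>>> apply_moves --moves '[[[0,0,0,-7],[0,0,0,-7],[0,0,0,-7],[0,0,0,-7],[0,0,0,-7],[0,0,0,-7],[0,0,0,-7],[0,0,0,-6],[0,0,0,0],[0,0,0,0]]]' --jaw 1

```text
clock: 16.8
tcp_pos: [502.2, -193.3, 231.0]
ee_rot: [[-0.85, 0.526, 0.0], [0.526, 0.85, -0.0], [-0.0, 0.0, -1.0]]
contact_force: [0.0, -0.8, 0.2]
grip_width: 85.3
```

>>> apply_moves --moves '[[[0,0,0,0],[0,0,0,0]]]'

```text
clock: 16.97
tcp_pos: [502.2, -193.3, 230.9]
ee_rot: [[-0.851, 0.525, 0.0], [0.525, 0.851, -0.0], [-0.0, 0.0, -1.0]]
contact_force: [-0.6, -0.3, -0.3]
grip_width: 85.4
```

```bash
python3 - <<'E'
from h import *
snap(9);s=dict(np.load("w9.npz"));print(s["ee_rot"].round(4))
a=cv2.imread("pics/raw9.png")[90:290,130:396]
cv2.imwrite("pics/c9.png",cv2.resize(a,None,fx=3,fy=3,interpolation=cv2.INTER_CUBIC))
E
```

```text
16.9667 [ 502.17589666 -193.2867798   230.8979428 ] [-3.70210654e-01  2.42342622e-01  1.84228124e+00  4.84726547e-06
  1.05684705e+00 -1.38781221e+00]
[[-8.508e-01  5.254e-01  1.000e-04]
 [ 5.254e-01  8.508e-01 -0.000e+00]
 [-1.000e-04  0.000e+00 -1.000e+00]]
```

View pics/c9.png

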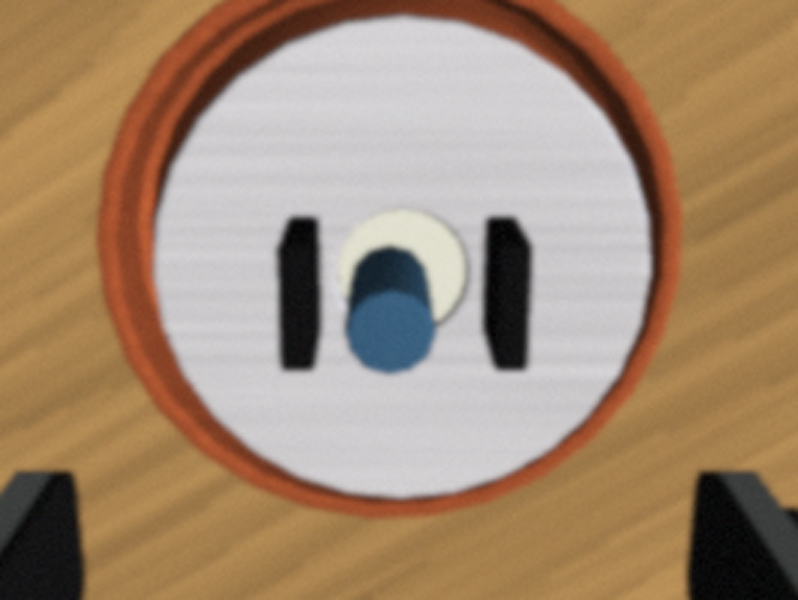

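```bash
python3 - <<'E'
from h import *
np.set_printoptions(precision=1,suppress=True)
s=dict(np.load("w9.npz"));w=W(9);k=lambda u,v:(130+u/3-.33,90+v/3-.33)
f=lambda u,v,z:(s["ee_rot"].T@(atz(w,*k(u,v),z)-s["tcp_pos"]))
print("knob",tri(ray(w,*k(391,331)),ray(W(8),405*.64-.2,446*.64-.2)), atz(w,*k(391,331),141))
print("plate",tri(ray(w,*k(403.5,257)),ray(W(8),394.5*.64,350*.64)),atz(w,*k(403.5,257),106))
for n,u,v,z in [("plateC",403.5,257,106),("hole",402,267,106),("Ltop near",281,368,135),("Rtop near",527,368,135),("Lbase far",290,218,106),("Rbase far",517,218,106),("Ltop o",278,248,135),("Rtop o",531,248,135)]: print(n,f(u,v,z))
E
```

```text
knob (array([ 502.9, -192.5,  138.7]), [0.1668169805162517, 0.1668169805162603]) [ 502.3 -192.2  141. ]
plate (array([ 502. , -187.8,   89.5]), [0.13932196582456463, 0.13932196582452985]) [ 498.1 -185.8  106. ]
plateC [  7.4   4.2 124.9]
hole [  4.9   3.8 124.9]
Ltop near [-10.3 -23.5  95.9]
Rtop near [-10.4  31.3  95.9]
Lbase far [ 17.2 -23.3 124.9]
Rbase far [ 17.2  31.6 124.9]
Ltop o [ 17.3 -23.3  95.9]
Rtop o [17.3 31.1 95.9]
```

>>> apply_moves --moves '[[[0.0035,0.0037,0,0],[0,0,0.02,0],[0,0,0.025,0],[0,0,0.02,0],[0,0,0.012,0],[0,0,0.008,0],[0,0,0.005,0],[0,0,0,0],[0,0,0,0],[0,0,0,0]]]'

```text
clock: 17.85
tcp_pos: [501.7, -188.5, 141.6]
ee_rot: [[-0.852, 0.523, 0.001], [0.523, 0.852, -0.0], [-0.001, 0.0, -1.0]]
contact_force: [-0.3, -0.2, -0.4]
grip_width: 85.3
```

```bash
python3 - <<'E'
from h import *
snap(10)
E
```

```text
17.85 [ 501.70128759 -188.49439378  141.60200231] [-3.62194766e-01  3.53560098e-01  1.92159156e+00  5.72827172e-06
  8.65032488e-01 -1.38213204e+00]
```

View pics/w10.png

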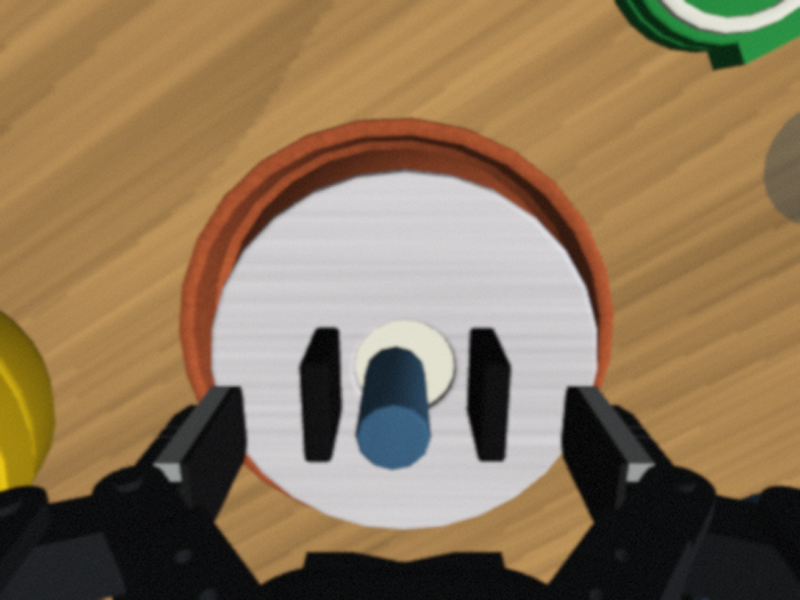

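>>> apply_moves --moves '[[[0,0,0.004,0],[0,0,0.003,0],[0,0,0.0015,0],[0,0,0,0],[0,0,0,0],[0,0,0,0]]]'

```text
clock: 18.4
tcp_pos: [501.1, -188.3, 132.3]
ee_rot: [[-0.852, 0.523, -0.0], [0.523, 0.852, 0.0], [0.0, -0.0, -1.0]]
contact_force: [-0.5, 0.2, -0.6]
grip_width: 85.2
```

>>> apply_moves --moves '[[[0,0,0,0],[0,0,0,0],[0,0,0,0],[0,0,0,0],[0,0,0,0],[0,0,0,0]]]' --jaw -1 --grip_force 40

```text
clock: 18.9
tcp_pos: [501.2, -188.4, 132.5]
ee_rot: [[-0.852, 0.523, 0.0], [0.523, 0.852, -0.0], [-0.0, -0.0, -1.0]]
contact_force: [-1.1, 0.8, 5.6]
grip_width: 55.0
```

```bash
python3 - <<'E'
from h import *
snap(11)
c=manip.grab_frame("scene")[120:220,180:290,::-1]
cv2.imwrite("pics/s11.png",cv2.resize(c,(660,600),interpolation=cv2.INTER_CUBIC))
E
```

```text
18.9 [ 501.21480259 -188.39271643  132.54391871] [-3.62292730e-01  3.66607245e-01  1.92777148e+00 -9.75570977e-05
  8.46910048e-01 -1.38227557e+00]
```

View pics/w11.png

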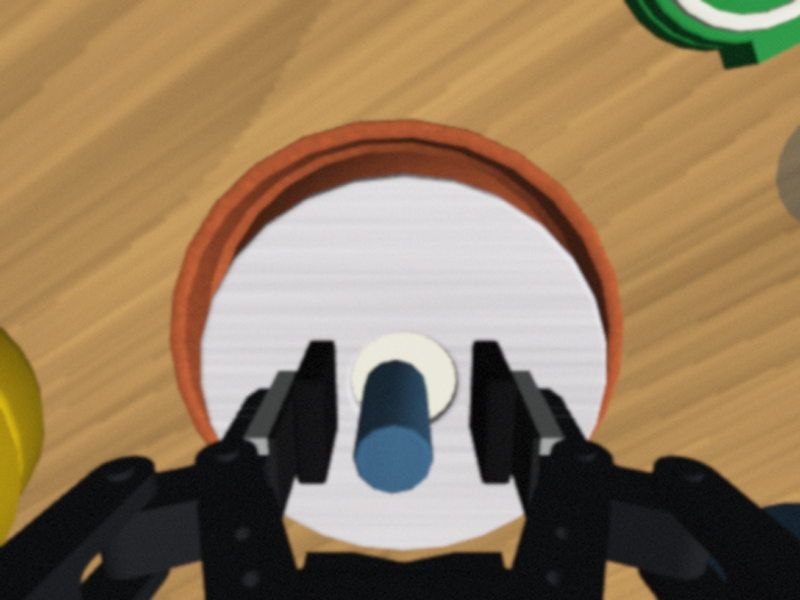

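View pics/s11.png

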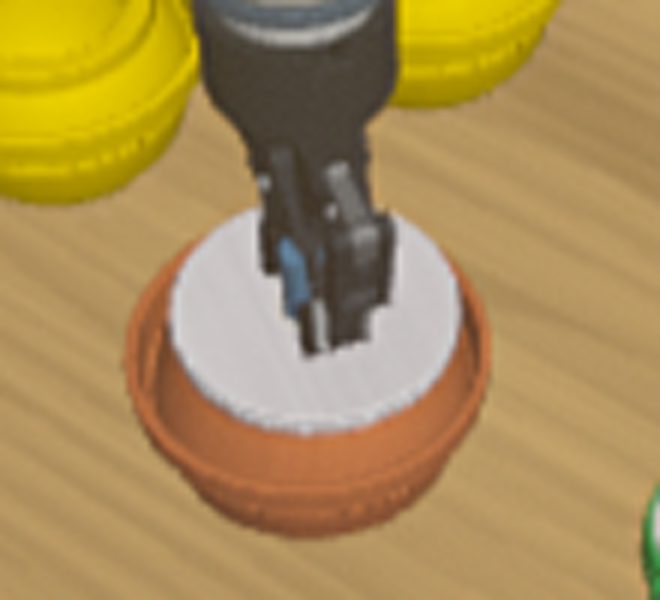

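>>> apply_moves --moves '[[[0,0,-0.002,0],[0,0,-0.003,0],[0,0,-0.004,0],[0,0,-0.005,0],[0,0,-0.006,0],[0,0,0,0],[0,0,0,0]]]'

```text
clock: 19.58
tcp_pos: [501.5, -188.4, 152.8]
ee_rot: [[-0.852, 0.523, 0.001], [0.523, 0.852, -0.0], [-0.001, 0.0, -1.0]]
contact_force: [-0.2, 0.1, -2.1]
grip_width: 55.1
```

```bash
python3 - <<'E'
from h import *
snap(12); print(manip.state()["contact_force"],manip.state()["grip_width"])
E
```

```text
19.5833 [ 501.46431351 -188.41857309  152.83887321] [-3.62220674e-01  3.37305771e-01  1.91420536e+00  8.88492538e-06
  8.88938821e-01 -1.38232778e+00]
[-0.3104427   0.07028943 -0.95540515] 55.46340929812168
```

View pics/w12.png

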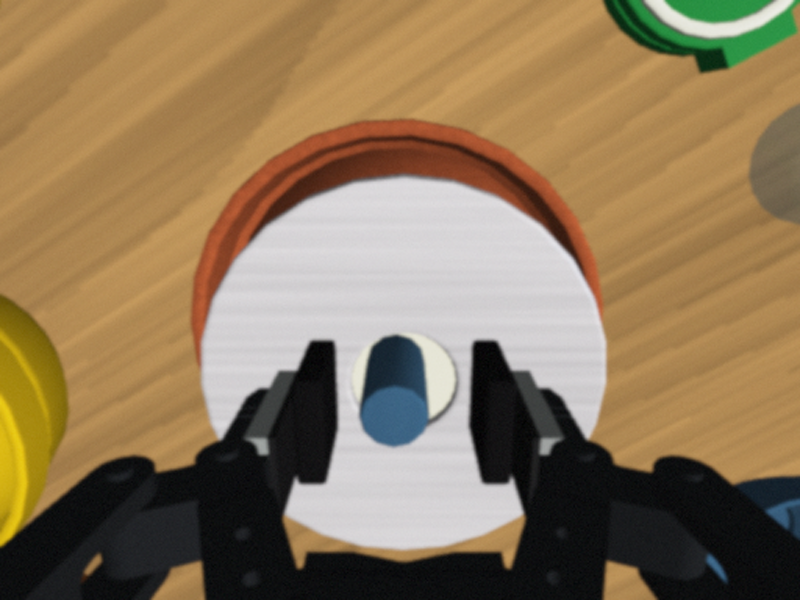

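>>> apply_moves --moves '[[[0,0,-0.006,0],[0,0,-0.01,0],[0,0,-0.015,0],[0,0,-0.015,0],[0,0,-0.01,0],[0,0,-0.005,0],[0,0,-0.002,0],[0,0,0,0],[0,0,0,0],[0,0,0,0]]]'

```text
clock: 20.47
tcp_pos: [500.7, -188.1, 214.5]
ee_rot: [[-0.852, 0.523, -0.001], [0.523, 0.852, 0.0], [0.001, -0.0, -1.0]]
contact_force: [0.0, 0.2, -0.9]
grip_width: 55.2
```

```bash
python3 - <<'E'
from h import *
snap(13); s=manip.state();print(s["contact_force"],s["grip_width"],s["tcp_pos"])
c=manip.grab_frame("scene")[:,:,::-1]
cv2.imwrite("pics/s13.png",np.hstack([cv2.resize(c[90:220,170:300],(400,400),interpolation=cv2.INTER_CUBIC),cv2.resize(c[195:330,290:430],(400,400),interpolation=cv2.INTER_CUBIC)]))
cv2.imwrite("pics/s13f.png",c)
E
```

```text
20.4667 [ 500.68169345 -188.12367337  214.53893887] [-3.62213707e-01  2.57030747e-01  1.86366766e+00 -1.12288448e-05
  1.02219455e+00 -1.38228567e+00]
[ 0.08568727  0.7831325  -2.11003612] 55.275678894303304 [ 500.71895039 -188.14508221  214.53199268]
```

View pics/w13.png

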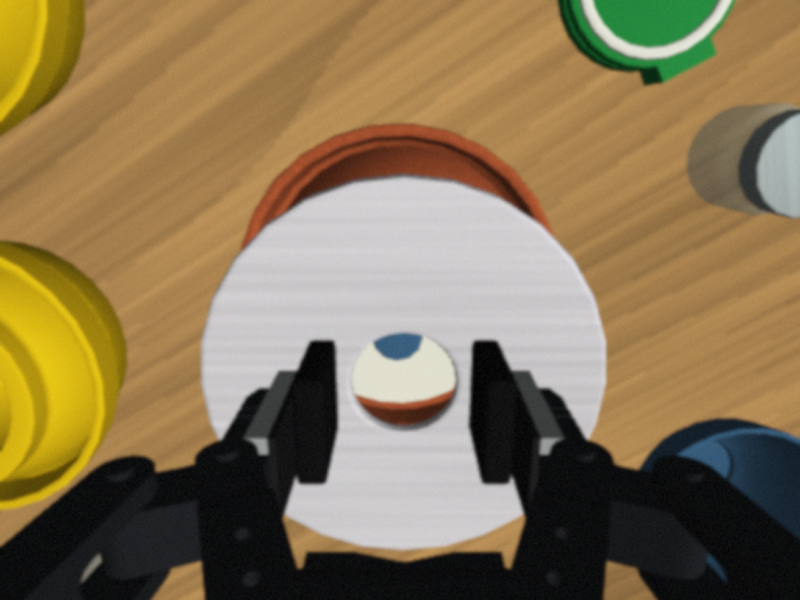

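View pics/s13.png

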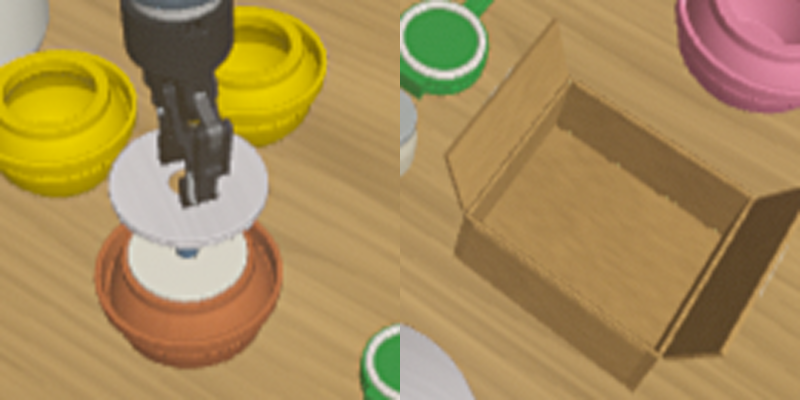

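View pics/s13f.png

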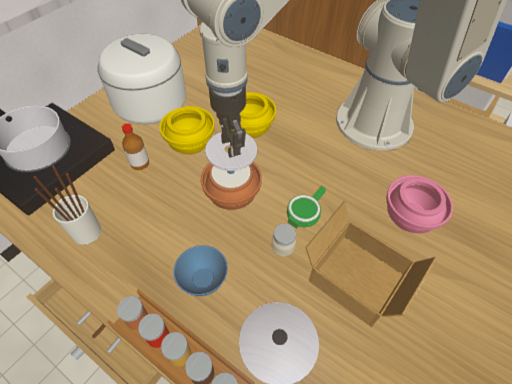

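```bash
python3 -c "
from station import manip
print(manip.state()['dq']);print(manip.job_done());print(manip.state()['clock'])"
```

```text
[ 7.21346687e-04 -1.67499227e-03 -2.83407951e-03  3.38313735e-04
 -1.57059583e-04  5.13227575e-05]
the job is handed in; nothing more can be done
None
the job is handed in; nothing more can be done
```

I folded both flaps well past upright and carried the nested lids by the blue knob to the brown crock. I seated the inner lid there and let go. I then gripped the cover by both fins, lifted it alone about 82 mm, and handed the job in still holding it. The clock stood at about 20.5 s of the 61 s allowed; no verdict is reported.

**Last checks:**
- **Cover:** level and still, about 55 mm grip opening.
- **Inner lid:** in the last pictures it sits level in the crock, with the knob visible below the cover's hole. After letting go I measured the knob within about 1 mm of the mouth centre I had measured.
- **Flaps and other things:** both flaps are still open, and the bowl, jar, dumpling press, pot lid and sauce bottle look unmoved. I judged these by eye and did not measure the final flap angles.

**Small disagreements:**
- The lid touched the rim about 2 mm lower than the tool height I had worked out.
- The knob top measured about 139 mm high, where 141 mm was expected.
- The grip read 18.6 mm on the 20 mm knob.
- The force reading rose by about 5 N as the jaws closed, both on the knob and on the fins. I did not find the cause.
- The cover sat about 4 mm off centre on the inner lid before the lift, within its 6 mm play.

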